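# Slide the run-off plate out over the drip trough

## Robot

A 6-joint arm with a two-finger parallel gripper is mounted at the origin on the work surface. World frame = base frame: x ahead of the robot, y to its left, z up, the work surface at z = 0. Lengths are in m, angles in rad, forces in N, time in s.
With the tool pointing down it reaches from about 0.325 to 0.85 m from the base axis. Payload 4.4 kg.
Tool frame: the origin (TCP) lies on the centre line of the jaws, within the pads' length; the fingertips stand 17 mm ahead of it and the grasp point (between the pads) lies 2 mm behind it; z points along the fingers, y is the line along which they close (so a half turn about z gives the same grasp; the last joint's range is limited). The gripper opens to 94 mm and grips with 3 to 60 N. Pads are 16 mm wide; open, the fingers measure 119 mm over their backs; the gripper's body (75 mm by 177 mm) begins 78 mm behind the grasp point.
Start: joints at [1.183, 0.207, 1.542, -0, 1.393, -0.15], TCP at [0.135, 0.559, 0.222] pointing down, gripper open.
Joint ranges: [-2.73, 2.73], [-0.86, 2.22], [0.23, 2.46], [-1.11, 4.25], [0.08, 2.63], [-2.82, 2.82]. Speed limits (rad/s): [2.79, 2.79, 3.14, 3.14, 3.14, 3.14].

## Interface

Orientations are given as a unit quaternion [w, x, y, z].
In Python, from station import monitor, vision, hand_in, spotter gives the robot as it stands.
- The arm moves only by the tool carry_out, never from a script. Its argument "series" is a list of rows, each an object with "slide": the shift along the tool's x, y, z in m, a list of three; "rotation": the turn, a rotation vector about the tool's x, y, z in degrees, a list of three. In form: [{"slide": [dx, dy, dz], "rotation": [rx, ry, rz]}, ...]. A call has 1 to 8 rows; each row shifts and turns the commanded pose from where the row before left it, along the tool's axes as they then stand; what a row does not reach is not made up. A row lasts 1/8 s, in which the tool goes at most 62.5 mm and 10.7 degrees, less where a joint would pass 70% of its speed; a pose out of reach is approached as far as the arm can. A call is refused whole if a number of a shift passes 0.0625 or a number of a turn 10.7, either way. A call with a gripper value outside its range is refused whole. "jaw" is the closure, from 0 (fully open) to 1 (shut), set as the call begins (left out, the last holds). The fingers move at their own pace and stop on an object; "force" is the grip in N (left out, the last holds). Time passes only in rows, so rows that do not move let the fingers close. It gives the time, the measured TCP pose, the force, the opening and the grip force at its end, in the units of the state.
- monitor.sense(): the state, without advancing time (a new reading comes with each control period).
- vision.read_camera(name): name is "side" or "top"; returns the picture (400x640x3 uint8, blue, green, red); there is no depth.
- vision.camera_params(name): a dict with "vertical_fov" (degrees; the focal length in pixels is half the picture's height over the tangent of half this angle, whatever the lens; pixels are square), "cx", "cy" (the principal point, pixels), "R" (3x3) and "t" (3): a world point X has camera coordinates R X + t. Camera axes: x right, y down, z forward; pixel columns grow to the right and rows downward; lengths in m; the calibration is good to about 2 mm. A picture is of the moment at which its call begins. camera_params takes no time and is no camera call.
- hand_in(): hands the job in; it is judged then, once.
Trained networks look in the newest picture that a camera, given by its name, has taken for a name from the list of things; names that differ only in an ending like _2 or _b are one class to them, and where a whole thing is asked for, a point or a joint stands for the part that bears it (a point fixed in the world has none). Each returns a list of dicts, best first, with "confidence" (0 to 1); they miss things now and then, are a little off and sometimes report something else, mostly with a low value. They report only what shows in the picture. A call takes as long as a camera call. They do not tell look-alikes from the thing itself.
- spotter.outline_of(camera, target): "mask" (400x640 bool, what is visible of it).
- spotter.landmark_of(camera, target): "point" ([x, y, z] in m, in world coordinates, good to about 4 mm: a listed point, or the origin of a listed thing).
The state is a dict: "time_s": time; "joints": joint angles; "qd": joint speeds; "joint_torque": joint torques, N m; "tool_pos": TCP position; "eef_rot": TCP orientation; "ft_force": force on the tool from outside, world axes, zero at the start; "wrist_torque": the same for the moment, N m; "grip_width": finger opening in m; "gripper_force": force on a finger pad.
Only numpy, scipy, OpenCV 4.12 (cv2) and the standard library are available. Lean on these libraries where they do the work, as an engineer would, in place of code of your own. Each camera call takes 0.05 s, during which the arm holds its last target. There are 200 camera calls.

## Task

Push the grey run-off plate across the wooden stand with your fingertips until its front side sticks out 40 mm past the stand's front edge, over the middle line of the dark steel trough, and runs parallel to that edge, with the whole front side within the trough's length. Only slide it: do not lift it or tip it over the edge, and leave everything else where it stands.

Things in the scene. Friction and masses are not known exactly. Their poses are not given: they have to be found in the camera images.
- stand: low wooden stand, fixed to the table, top board 240 mm (x) x 420 mm (y), top face 60 mm above the table. Origin on the table under the centre of the top board; x points away from the robot toward the straight front edge (120 mm from the origin), y along that edge. A jar and a stopper stand on the two ends of the top board.
- trough (a point): middle of the open top of the empty dark steel trough, which is fixed to the stand along the foot of its front edge: 80 mm wide (x), 300 mm long (y), 34 mm high, touching the line of the edge, so that this point lies 40 mm beyond the edge (and 26 mm below it); axes as the stand's
- stand_edge (a point): middle of the front edge of the stand, at the height of its top face (60 mm above the table); axes as the stand's
- plate: loose flat grey plastic run-off plate lying on the stand, 120 mm (x) x 160 mm (y) x 8 mm thick, about 0.2 kg, slides with ordinary friction. Origin at the centre of its underside; x points to its front long side, which faces the stand's front edge at the start, more or less askew; z up
- plate_centre (a point): centre of the plate, half-way through its thickness
- plate_front (a point): middle of the plate's front long side, half-way through the thickness, 60 mm from its centre
- jar: small capped jar, 42 mm diameter, 55 mm tall, standing on one end of the stand; origin at the centre of its underside; leave it
- stopper: rubber stopper, 28 mm diameter at the foot, 38 mm at the top, 32 mm tall, standing on the other end of the stand; origin at the centre of its underside; leave it
- bottle: tall white bottle with black cap, 72 mm diameter, 160 mm tall, on the table; origin at the centre of its underside; leave it
- beaker: clear open beaker, 72 mm diameter, 90 mm tall, on the table; origin at the centre of its underside; leave it
- block: wooden block 90 x 45 x 45 mm on the table; origin at the centre of its underside; leave it
- driver: screwdriver lying on the table; x from handle to tip; leave it
- collar: white plastic ring 48 mm diameter, 18 mm high, on the table at one end of the trough; origin at the centre of its underside; leave it
Mind the look-alikes: they are no part of the job. There is more than one size of the plate; the job needs the largest.

How it is judged:
At the end, for the whole second after the job is handed in: The plate lies flat and at rest on the stand, the middle of its front side 40 mm beyond the stand's front edge (within 8 mm), parallel to the edge within 0.1 rad, and within 70 mm of the middle of the edge sideways (so all over the trough) (x of plate_front in the frame of stand_edge between 0.032 and 0.048 m and y of plate_front in the frame of stand_edge between -0.07 and 0.07 m and angle between the x axis of plate and the x axis of stand, either way round below 0.1 rad and z of plate_centre in the frame of stand_edge between 0 and 0.008 m and angle between plate's own z axis and vertical below 0.05 rad and linear speed of plate below 0.01 m/s); the robot touches nothing.
It fails at once if the plate is lifted off the stand (its centre more than 12 mm above its resting height) (z of plate_centre in the frame of stand_edge above 0.016 m).
It fails at once if the plate is tipped by more than about 9 degrees or falls (angle between plate's own z axis and vertical above 0.16 rad).
It fails at once if another thing is moved by more than 20 mm (distance of any of jar, stopper, bottle, beaker, block, driver, collar from where it was at the start of the episode above 0.02 m).
It also fails if it takes over 35 s, if anything falls off the work surface, if the arm or the gripper's body presses on something with over 40 N, if the wrist force passes 120 N, or if a joint passes its speed limit or range.

## Working session

There is one attempt and no reset: what is moved stays moved. The work goes in short steps, Python scripts to look and compute and a tool call to move; the robot and the scene stay as the last step left them, time stands still between calls to the robot, and variables do not carry over. Pictures are saved under pics/ and viewed, at most 10 in all, crops included, and the job is handed in when it is done.

Besides the shell and the picture viewer there is one more tool, called after "Call:" as a command line: name --argument value ..., lists and objects as JSON in quotes. carry_out: Moves the arm, as the interface text tells. Its arguments: {"type":"object","properties":{"series":{"type":"array"},"jaw":{"type":"number"},"force":{"type":"number"}},"required":["series"]}

```bash
mkdir -p pics; python3 - <<'E'
from station import monitor, vision, spotter
import cv2, numpy as np
s=monitor.sense();print({k:np.round(s[k],3) for k in('time_s','tool_pos','eef_rot','grip_width','joints')})
for c in('top','side'):
    cv2.imwrite(f'pics/{c}0.png',vision.read_camera(c))
    p=vision.camera_params(c);print(c,p)
for c in('top','side'):
    for n in('stand_edge','plate_front','plate_centre','trough','stand','jar','stopper'):
        print(c,n,[(round(d['confidence'],2),np.round(d['point'],3).tolist()) for d in spotter.landmark_of(c,n)])
E
```

```text
{'time_s': np.float64(0.0), 'tool_pos': array([0.135, 0.558, 0.221]), 'eef_rot': array([-0.   ,  0.119,  0.993, -0.001]), 'grip_width': np.float64(0.094), 'joints': array([ 1.183,  0.207,  1.543, -0.   ,  1.393, -0.15 ])}
top {'vertical_fov': 53.39909533625977, 'cx': 314.2594663728175, 'cy': 198.91664686907956, 'R': array([[-0.01126513, -0.99976586, -0.01847498],
       [-0.99170258,  0.01353664, -0.12783875],
       [ 0.12805891,  0.01688157, -0.99162288]]), 't': array([0.01037486, 0.54754147, 1.39245784])}
side {'vertical_fov': 48.57474970054309, 'cx': 323.0169719595369, 'cy': 199.93265876514178, 'R': array([[ 0.97979578, -0.19920765,  0.0177915 ],
       [-0.10241108, -0.57612939, -0.81091732],
       [ 0.17179114,  0.79271132, -0.58489022]]), 't': array([-0.55998769,  0.12075082,  1.26699481])}
top stand_edge [(0.83, [0.638, 0.052, 0.059]), (0.41, [0.367, -0.479, 0.002])]
top plate_front [(0.78, [0.279, 0.283, 0.002]), (0.67, [0.585, 0.068, 0.062]), (0.56, [0.45, -0.236, 0.003])]
top plate_centre [(0.71, [0.526, 0.082, 0.062]), (0.68, [0.416, -0.215, 0.006]), (0.56, [0.315, 0.264, 0.003])]
top trough [(0.72, [0.622, 0.236, 0.062]), (0.62, [0.674, 0.039, 0.034])]
top stand [(0.62, [0.524, 0.092, 0.001])]
top jar [(0.68, [0.624, 0.237, 0.058])]
top stopper [(0.45, [0.474, -0.068, 0.058])]
side stand_edge [(0.71, [0.633, 0.054, 0.058])]
side plate_front [(0.98, [0.281, 0.283, 0.001]), (0.87, [0.455, -0.232, 0.008]), (0.73, [0.526, 0.08, 0.059]), (0.65, [0.586, 0.072, 0.062])]
side plate_centre [(0.94, [0.526, 0.082, 0.064]), (0.76, [0.416, -0.218, 0.001]), (0.61, [0.318, 0.262, 0.006])]
side trough [(0.96, [0.67, 0.038, 0.036]), (0.67, [0.631, 0.052, 0.058]), (0.63, [0.592, -0.146, -0.003])]
side stand [(0.7, [0.519, 0.093, -0.0]), (0.44, [0.591, -0.142, -0.002])]
side jar [(0.72, [0.62, 0.24, 0.06]), (0.49, [0.618, 0.433, 0.002]), (0.17, [0.583, 0.072, 0.062])]
side stopper [(0.54, [0.476, -0.07, 0.06])]
```

View pics/top0.png

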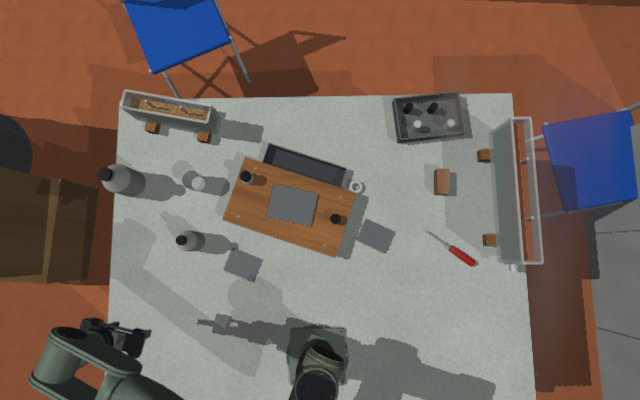

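View pics/side0.png

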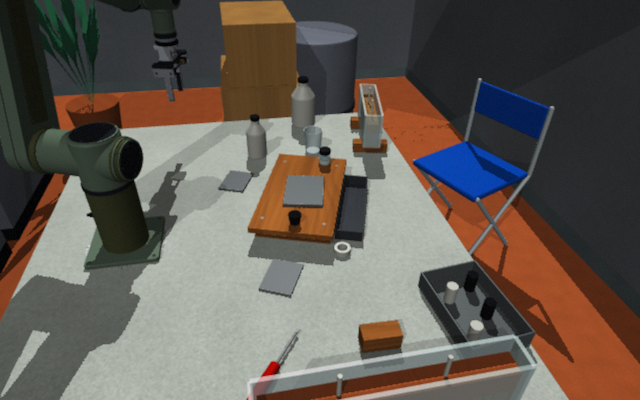

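The top view shows the stand at about (290,205), with the grey plate on it at (293,206). The trough is at (305,165), the jar at (247,177), the stopper at (335,218) and the collar at (357,187). The two smaller look-alike plates lie on the table. Next I'll measure the plate and stand edges precisely.

```bash
cat > h.py <<'E'
from station import monitor, vision, spotter, hand_in
import cv2, numpy as np
def back(c,uv,z):
    p=vision.camera_params(c);f=200/np.tan(np.radians(p['vertical_fov'])/2)
    uv=np.asarray(uv,float).reshape(-1,2)
    d=np.c_[(uv[:,0]-p['cx'])/f,(uv[:,1]-p['cy'])/f,np.ones(len(uv))]@p['R']
    o=-p['R'].T@p['t']
    return (o+d*((z-o[2])/d[:,2])[:,None])[:,:2]
def rect(c,name,z,near):
    out=[]
    for d in spotter.outline_of(c,name):
        m=d['mask'].astype(np.uint8)
        cs=cv2.findContours(m,cv2.RETR_EXTERNAL,cv2.CHAIN_APPROX_NONE)[0]
        k=max(cs,key=cv2.contourArea)
        w=back(c,k,z)
        if np.linalg.norm(w.mean(0)-near)<.06:
            (x,y),(a,b),t=cv2.minAreaRect((w*1000).astype(np.float32))
            t=(t+45)%90-45; 
            out.append((round(d['confidence'],2),round(x,1),round(y,1),round(a),round(b),round(t,2)))
    return out
E
python3 - <<'E'
from h import *
for c in('top','side'):
    vision.read_camera(c)
    print(c,'plate',rect(c,'plate',.068,[.526,.082]),'stand',rect(c,'stand',.06,[.521,.092]))
    im=vision.read_camera(c);x=(190,130,400,270) if c=='top' else (230,130,390,260)
    cv2.imwrite(f'pics/{c}1.png',cv2.resize(im[x[1]:x[3],x[0]:x[2]],None,fx=3.8,fy=3.8,interpolation=cv2.INTER_CUBIC))
E
```

```text
top plate [(0.74, 556.4, 78.8, 417, 313, -19.03), (0.56, 527.6, 80.9, 158, 120, -12.01)] stand [(0.55, 557.8, 78.8, 422, 319, -19.36)]
side plate [(0.93, 526.5, 77.3, 170, 120, -12.85)] stand [(0.9, 556.7, 63.7, 453, 324, -19.14), (0.55, 528.3, 89.3, 176, 122, -12.85)]
```

View pics/top1.png

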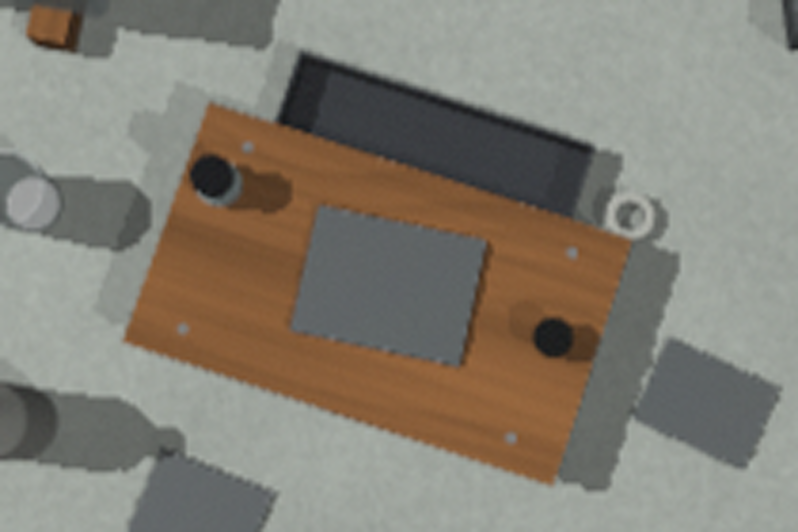

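The crop shows the stand corners at about (210,103), (632,240), (555,484) and (125,341) in crop pixels. The plate corners are at about (318,206), (488,238), (463,365) and (291,328). I'll refine the stand with a colour segmentation.

```bash
cat >> h.py <<'E'
def wood(c,n=[.521,.092]):
    im=vision.read_camera(c);h=cv2.cvtColor(im,cv2.COLOR_BGR2HSV)
    m=((h[...,0]>4)&(h[...,0]<22)&(h[...,1]>110)).astype(np.uint8)
    k=np.vstack([q for q in cv2.findContours(m,cv2.RETR_EXTERNAL,cv2.CHAIN_APPROX_NONE)[0] if cv2.contourArea(q)>30])
    w=back(c,k,.06);w=w[np.linalg.norm(w-n,axis=1)<.26]
    (x,y),(a,b),t=cv2.minAreaRect((w*1000).astype(np.float32))
    return round(x,1),round(y,1),round(a),round(b),round((t+45)%90-45,2)
E
python3 - <<'E'
from h import *
print(wood('top'),wood('side'))
S=np.array([[210,103],[632,240],[555,484],[125,341]])/3.8+[190,130]-.4
P=np.array([[318,206],[488,238],[463,365],[291,328]])/3.8+[190,130]-.4
for q,z in((S,.06),(P,.068)):
    w=back('top',q,z);e=w[0]-w[1];print(w.round(4).tolist(),w.mean(0).round(4),[round(float(np.linalg.norm(w[i]-w[(i+1)%4])),3) for i in range(4)],[np.degrees(np.arctan2(-v[0],v[1])).round(2) for v in(w[0]-w[1],w[3]-w[2])])
E
```

```text
(521.4, 92.2, 417, 239, -19.26) (518.0, 75.3, 450, 240, -19.1)
[[0.7005, 0.2504], [0.5643, -0.1441], [0.341, -0.0686], [0.4764, 0.3269]] [0.5206 0.0912] [0.417, 0.236, 0.418, 0.237] [np.float64(-19.05), np.float64(-18.9)]
[[0.5992, 0.1471], [0.5669, -0.0105], [0.4498, 0.0139], [0.4858, 0.1718]] [0.5254 0.0806] [0.161, 0.12, 0.162, 0.116] [np.float64(-11.57), np.float64(-12.84)]
```

Measured values:

| Item | Position (mm) | Yaw |
|---|---|---|
| Stand centre | (521, 92) | about -19.1° |
| Plate centre | (527, 81), or (9, -8) in the stand frame | about -12.3° |

These sizes match the ones given. I'll push the rear side with both open fingertips, so the flush two-point contact squares the plate to the edge. First I turn the tool 5.5° and approach high.

Call:
carry_out --series '[{"slide": [0, 0, 0], "rotation": [0, 0, 5.5]}, {"slide": [-0.044, -0.032, 0], "rotation": [0, 0, 0]}, {"slide": [-0.044, -0.032, 0], "rotation": [0, 0, 0]}, {"slide": [-0.044, -0.032, 0], "rotation": [0, 0, 0]}, {"slide": [-0.044, -0.032, 0], "rotation": [0, 0, 0]}, {"slide": [-0.044, -0.032, 0], "rotation": [0, 0, 0]}, {"slide": [-0.044, -0.032, 0], "rotation": [0, 0, 0]}, {"slide": [-0.044, -0.032, 0], "rotation": [0, 0, 0]}]' --jaw 0

```text
time_s: 2.3
tool_pos: [0.354, 0.2448, 0.2228]
eef_rot: [0.001, 0.166, 0.986, 0.0]
ft_force: [1.5, 1.1, -0.7]
grip_width: 0.094
gripper_force: 0.0
```

```bash
cat >> h.py <<'E'
def tcp():
    from scipy.spatial.transform import Rotation as R
    s=monitor.sense();d=np.array(s['tool_pos'])-[.521,.092,0];a=np.radians(-19.1)
    x=d[0]*np.cos(a)+d[1]*np.sin(a);y=-d[0]*np.sin(a)+d[1]*np.cos(a)
    q=s['eef_rot'];m=R.from_quat([*q[1:],q[0]]).as_matrix()
    print('t',round(s['time_s'],2),'stand xyz',np.round([x,y,d[2]],4),'yaw y',np.degrees(np.arctan2(m[1,1],m[0,1])).round(2),'z',m[:,2].round(3),'F',np.round(s['ft_force'],1))
E
python3 -c "
from h import *
tcp()"
```

```text
t 2.3 stand xyz [-0.2079  0.0898  0.2228] yaw y 70.88 z [ 0.001  0.001 -1.   ] F [ 1.5  1.1 -0.7]
```

Call:
carry_out --series '[{"slide": [-0.032, -0.0245, 0], "rotation": [0, 0, 0]}, {"slide": [-0.032, -0.0245, 0], "rotation": [0, 0, 0]}, {"slide": [-0.032, -0.0245, 0], "rotation": [0, 0, 0]}, {"slide": [-0.032, -0.0245, 0], "rotation": [0, 0, 0]}, {"slide": [0, 0, 0.04], "rotation": [0, 0, 0]}, {"slide": [0, 0, 0.04], "rotation": [0, 0, 0]}, {"slide": [0, 0, 0.04], "rotation": [0, 0, 0]}, {"slide": [0, 0, 0], "rotation": [0, 0, 0]}]'

```text
time_s: 3.3
tool_pos: [0.4387, 0.1115, 0.0996]
eef_rot: [-0.004, 0.166, 0.986, -0.001]
ft_force: [0.1, -0.8, -0.3]
grip_width: 0.094
gripper_force: 0.0
```

```bash
python3 -c "
from h import *
tcp()
im=vision.read_camera('side');cv2.imwrite('pics/s2.png',cv2.resize(im[110:270,210:410],None,fx=3.5,fy=3.5))"
```

```text
t 3.3 stand xyz [-0.0842 -0.0085  0.0996] yaw y 70.87 z [-0.008 -0.    -1.   ] F [ 0.1 -0.8 -0.3]
```

View pics/s2.png

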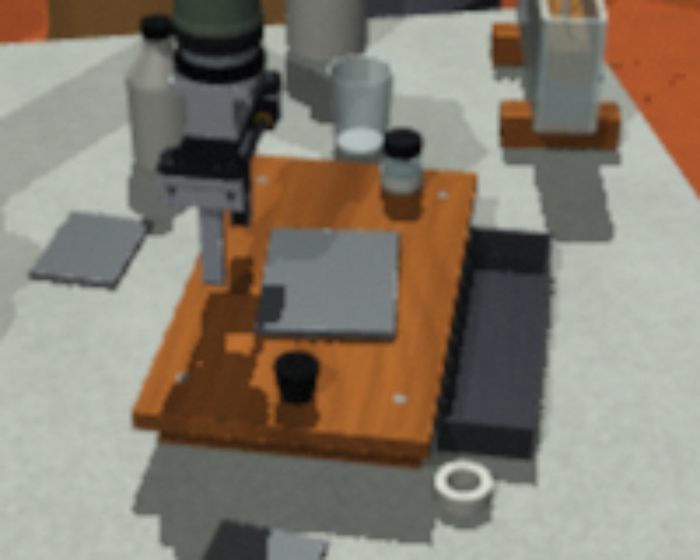

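The side crop shows the near fingertip at (212,280), behind the plate's rear side and clear of it. The jar, stopper and collar are clear too. I'll lower the tips to about 3 mm above the board and start pushing.

Call:
carry_out --series '[{"slide": [0, 0, 0.01], "rotation": [0, 0, 0]}, {"slide": [0, 0, 0.009], "rotation": [0, 0, 0]}, {"slide": [0, 0, 0], "rotation": [0, 0, 0]}, {"slide": [-0.01, 0, 0], "rotation": [0, 0, 0]}, {"slide": [-0.01, 0, 0], "rotation": [0, 0, 0]}, {"slide": [-0.01, 0, 0], "rotation": [0, 0, 0]}, {"slide": [-0.01, 0, 0], "rotation": [0, 0, 0]}, {"slide": [0, 0, 0], "rotation": [0, 0, 0]}]'

```text
time_s: 4.35
tool_pos: [0.4809, 0.0981, 0.0836]
eef_rot: [0.001, 0.166, 0.986, -0.0]
ft_force: [0.5, 0.2, 0.0]
grip_width: 0.0941
gripper_force: 0.0
```

```bash
python3 -c "
from h import *
tcp()"
```

```text
t 4.35 stand xyz [-0.0399 -0.0073  0.0836] yaw y 70.84 z [ 0.001 -0.    -1.   ] F [0.5 0.2 0. ]
```

The TCP is 3 mm higher than commanded, so the tips overlap the plate's thickness by very little. I'll check whether the plate moved before lowering.

```bash
python3 -c "
from h import *
tcp()
im=vision.read_camera('side');cv2.imwrite('pics/s3.png',cv2.resize(im[150:240,260:360],None,fx=6,fy=6,interpolation=cv2.INTER_CUBIC))
print(rect('side','plate',.068,[.55,.082]))"
```

```text
t 4.35 stand xyz [-0.0399 -0.0073  0.0836] yaw y 70.84 z [ 0.001 -0.    -1.   ] F [0.5 0.2 0. ]
[(0.59, 547.0, 63.2, 179, 122, -18.98)]
```

View pics/s3.png

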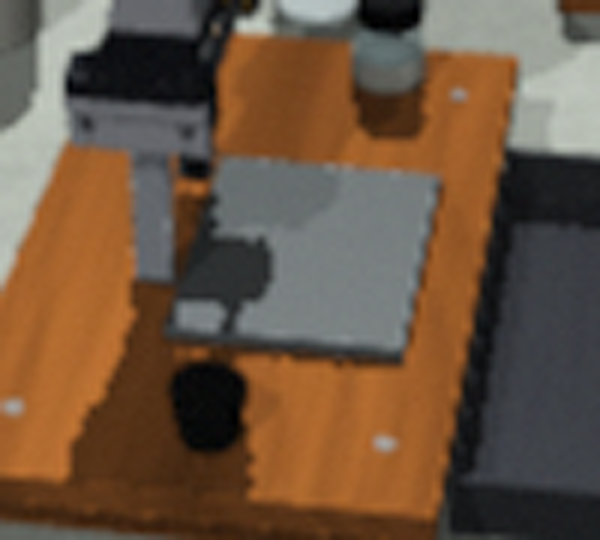

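The plate has slid and is flush with the fingers (yaw -19.0°). I'll back off 4 mm, lower 3 mm, and continue pushing to just short of the goal.

Call:
carry_out --series '[{"slide": [0.004, 0, 0], "rotation": [0, 0, 0]}, {"slide": [0, 0, 0.003], "rotation": [0, 0, 0]}, {"slide": [-0.01, 0, 0], "rotation": [0, 0, 0]}, {"slide": [-0.01, 0, 0], "rotation": [0, 0, 0]}, {"slide": [-0.01, 0, 0], "rotation": [0, 0, 0]}, {"slide": [-0.01, 0, 0], "rotation": [0, 0, 0]}, {"slide": [-0.01, 0, 0], "rotation": [0, 0, 0]}, {"slide": [-0.005, 0, 0], "rotation": [0, 0, 0]}]'

```text
time_s: 5.45
tool_pos: [0.5286, 0.0817, 0.0805]
eef_rot: [-0.0, 0.166, 0.986, 0.0]
ft_force: [-2.4, 0.6, 1.3]
grip_width: 0.0945
gripper_force: 1.1
```

```bash
python3 -c "
from h import *
tcp()
for c in('side','top'):
    vision.read_camera(c);print(rect(c,'plate',.068,[.58,.06]),[np.round(d['point'],3).tolist() for d in spotter.landmark_of(c,'plate_front')])"
```

```text
t 5.45 stand xyz [ 0.0105 -0.0073  0.0805] yaw y 70.85 z [-0.  0. -1.] F [-2.4  0.6  1.3]
[(0.78, 594.3, 48.9, 165, 118, -18.79)] [[0.28, 0.283, 0.002], [0.452, -0.232, 0.005], [0.65, 0.033, 0.061], [0.373, -0.481, 0.0], [0.622, 0.236, 0.059]]
[(0.61, 609.3, 44.4, 160, 82, -19.56)] [[0.651, 0.03, 0.064], [0.456, -0.235, 0.004], [0.278, 0.286, 0.002]]
```

The front side is now about 20 mm past the edge. I'll push 16 mm more, then retreat up and back to measure it unoccluded.

Call:
carry_out --series '[{"slide": [-0.008, 0, 0], "rotation": [0, 0, 0]}, {"slide": [-0.008, 0, 0], "rotation": [0, 0, 0]}, {"slide": [0, 0, 0], "rotation": [0, 0, 0]}, {"slide": [0.02, 0, 0], "rotation": [0, 0, 0]}, {"slide": [0.04, 0, 0], "rotation": [0, 0, 0]}, {"slide": [0.04, 0, -0.03], "rotation": [0, 0, 0]}, {"slide": [0.05, 0, -0.03], "rotation": [0, 0, 0]}, {"slide": [0.05, 0, -0.03], "rotation": [0, 0, 0]}]'

```text
time_s: 6.75
tool_pos: [0.353, 0.1425, 0.1714]
eef_rot: [0.0, 0.166, 0.986, 0.0]
ft_force: [0.3, 1.0, 1.1]
grip_width: 0.0937
gripper_force: 0.0
```

```bash
python3 -c "
from h import *
tcp()
a=np.radians(-19.1);X=np.array([np.cos(a),np.sin(a)]);Y=np.array([-X[1],X[0]]);E=np.array([.521,.092])+.12*X
for c in('side','top'):
    im=vision.read_camera(c)
    for r in rect(c,'plate',.068,[.61,.05]):
        f=np.array(r[1:3])/1000+.06*X-E;print(c,r,'front',f@X,f@Y)
    for n,o in(('plate_front',0),('plate_centre',.06)):
        for d in spotter.landmark_of(c,n):
            f=np.array(d['point'][:2])+o*X-E
            if np.linalg.norm(f)<.09:print(n,f@X,f@Y,d['confidence'])
cv2.imwrite('pics/t4.png',cv2.resize(im[130:270,190:400],None,fx=3.8,fy=3.8,interpolation=cv2.INTER_CUBIC))"
```

```text
t 6.75 stand xyz [-0.1753 -0.0072  0.1714] yaw y 70.84 z [ 0.001  0.    -1.   ] F [0.3 1.  1.1]
side (0.98, 609.0, 41.4, 169, 124, -19.61) front 0.039712729958205274 -0.019019239845009948
plate_front 0.039100504932645726 -0.010518523193736546 0.66
plate_centre 0.037927713427732164 -0.015086846682324195 0.81
top (0.62, 608.0, 45.7, 160, 119, -19.31) front 0.037360744080437595 -0.015283177421711668
plate_front 0.04124913163047385 -0.01580656662334075 0.95
```

View pics/t4.png

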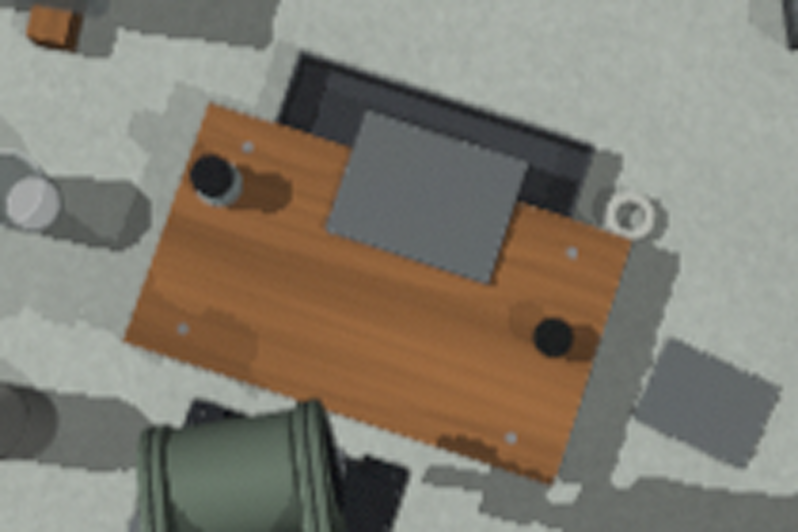

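The plate (crop corners (365,110), (528,160), (493,284), (328,230)) is parallel to the edge and sticks out about 39 ± 2 mm, offset -15 mm sideways. The jar, stopper and collar haven't moved, and the gripper is clear. I'm handing in.

```bash
python3 -c "
from h import *
print(hand_in())"
```

```text
the job is handed in; nothing more can be done
None
```

I pushed the plate into place and handed the job in: by the cameras its front side sticks out about 39 mm (±2 mm) past the edge, parallel within about 0.5° and about 15 mm off the middle sideways; the hand-in returned no verdict.

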